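# Raise a temperature logger in the dry-block calibrator for an immersion check

## Task

For the immersion check, grip the blue-capped logger that stands at the bottom of its well in the dry-block calibrator and draw it straight up 20 mm, without forcing it sideways against the well, and pause there, still, for about two seconds. Then draw it up to 40 mm above the bottom and finish there: stay holding it, upright, still in its well and not wedged against it, with nothing else carrying it. Do not pull it out of the well, leave the orange-capped logger at the bottom of its own well, and do not disturb the meter, pen and clipboard on the bench.

Things in the scene. Friction and masses are not known exactly. Their poses are not given: they have to be found in the camera images.
- calibrator: Dry-block calibrator, heavy, does not shift: grey box 190 x 130 x 150 mm high, aluminium block flush in its top. Origin on the bench under the middle between the two wells in use; housing x -80 to +110, y -65 to +65 mm; black control panel on its +x face. These wells lie at x = 0, y = +20 and -20 mm: vertical, 9 mm across, 100 mm deep (floor 50 mm above the bench). Smaller holes are not used.
- well_left (a point): Centre of the mouth of the well at the calibrator's y = +20 mm, level with its top (150 mm above the bench). Either logger may stand in it.
- well_right (a point): Centre of the mouth of the well at the calibrator's y = -20 mm, level with its top. Either logger may stand in it.
- blue_logger: Logger to raise: metal, blue cap, loose, 110 to 230 g. Origin at its stem's tip, z up. Stem 8 mm across (1 mm play in the well), z 0 to 125 mm; head 26 mm across, z 125 to 190 mm (cap the top 15). At first the tip is on the well floor: head 175 to 240 mm above the bench. Grip the head with fingers closing along the calibrator's x (other head 14 mm off along its y). Drops back if let go.
- blue_head (a point): Middle of the blue logger's head, on its axis 157.5 mm above its tip. Thin black rings on the stem at 80 and 60 mm above the tip come level with the well mouth when it is raised by 20 and by 40 mm.
- orange_logger: The reference logger, the same but with an orange cap, in the other well; origin at the tip of its stem. It stays at the bottom of its well.
- meter: Bystander: black hand-held meter lying on the bench, 150 x 56 x 24 mm; origin under its centre, long side along its x.
- pen: Bystander: white pen with black cap lying on the bench, 132 mm long, 12 mm thick; origin under its middle, along its x.
- clipboard: Bystander: blue clipboard with a printed sheet and ruler lying on the bench, 230 x 320 mm, 14 mm high at its clip; origin under its centre.

How it is judged:
On the way:
1. the blue logger held still, 20 mm (within 4 mm) above the bottom of its well, for 1.5 s (z of blue_logger in the frame of calibrator between 0.066 and 0.074 m and linear speed of blue_logger below 0.008 m/s and contact force between the fingers and blue_logger above 1 N), for 1.5 s.
At the end, for the whole second after the job is handed in: The blue logger is gripped by the fingers and still, its tip 40 mm (within 4 mm) above the well floor, in its well and upright (within 3 degrees), pressing on the well with less than 12 N and on nothing else; the orange logger is at the bottom of its well (z of blue_logger in the frame of calibrator between 0.086 and 0.094 m and (horizontal distance between blue_logger and well_left below 0.003 m or horizontal distance between blue_logger and well_right below 0.003 m) and angle between blue_logger's own z axis and vertical below 0.05 rad and linear speed of blue_logger below 0.01 m/s and contact force between the fingers and blue_logger above 1 N and contact force between blue_logger and calibrator below 12 N and contact force between blue_logger and orange_logger below 0.5 N and z of orange_logger in the frame of calibrator below 0.053 m); the arm keeps its last pose, push and grip.
It fails at once if the blue logger forced against the well (over 60 N) (contact force between blue_logger and calibrator above 60 N).
It fails at once if the blue logger pulled out of its well (z of blue_logger in the frame of calibrator above 0.145 m).
It fails at once if the orange logger raised by more than 5 mm (z of orange_logger in the frame of calibrator above 0.055 m).
It fails at once if a bystander moved by more than 15 mm (distance of any of meter, pen, clipboard from where it was at the start of the episode above 0.015 m).
It also fails if it takes over 40 s, if anything falls off the work surface, if the arm or the gripper's body presses on something with over 40 N, if the wrist force passes 120 N, or if a joint passes its speed limit or range.

## Robot

A 6-joint arm with a two-finger parallel gripper is mounted at the origin on the work surface. World frame = base frame: x ahead of the robot, y to its left, z up, the work surface at z = 0. Lengths are in m, angles in rad, forces in N, time in s.
With the tool pointing down it reaches from about 0.35 to 0.775 m from the base axis. Payload 7.3 kg.
Tool frame: the origin (TCP) lies at the very end of the fingers, on their centre line; the grasp point (between the pads) lies 19 mm behind it (robot.hold_point_z is the distance from the TCP to the grasp point, in m); y points along the fingers, z is the direction in which the jaws open and shut, and the axes are right-handed (so a half turn about y gives the same grasp; the last joint's range is limited). The gripper opens to 92 mm and grips with 3 to 60 N. Pads are 19 mm wide; open, the fingers measure 130 mm over their backs; the gripper's body (75 mm by 190 mm) begins 47 mm behind the grasp point.
Start: joints at [-1.409, 0.342, 1.524, -0, 1.275, -0.146], TCP at [0.159, -0.5, 0.227] pointing down, gripper open.
Joint ranges: [-2.53, 2.53], [-0.77, 2.02], [0.04, 2.7], [-1, 4.14], [0.28, 2.66], [-3.11, 3.11]. Speed limits (rad/s): [2.57, 2.57, 3.14, 3.14, 3.14, 3.14].

## Interface

Orientations are given as [roll, pitch, yaw] about the fixed x, y, z axes, in that order (R = Rz(yaw) Ry(pitch) Rx(roll)).
In Python, from cell import robot gives the robot as it stands.
- The arm moves only by the shell command python3 -m crank 'ROWS' [OPENING] [FORCE]. ROWS is a JSON object of lists of equal length, an entry for each row: "xyz": the shift along the tool's x, y, z in cm, a list of three; "roll": the turn about the tool's y in degrees. A call has 1 to 20 rows; each row shifts and turns the commanded pose from where the row before left it, along the tool's axes as they then stand; what a row does not reach is not made up. A row lasts 1/10 s, in which the tool goes at most 50 mm and 8.59 degrees, less where a joint would pass 70% of its speed; a pose out of reach is approached as far as the arm can. A call is refused whole if a number of a shift passes 5 or a number of a turn 8.59, either way. A call with a gripper value outside its range is refused whole. OPENING is the gripper command: -1 is fully open, 1 is shut, values between are in proportion, set as the call begins (- or left out, the last holds). The fingers move at their own pace and stop on an object; FORCE is the grip in N (left out, the last holds). Time passes only in rows, so rows that do not move let the fingers close. It gives the time, the measured TCP pose, the force and the opening at its end, in the units of the state.
- robot.observe(): the state, without advancing time (a new reading comes with each control period).
- robot.read_camera(name): name is "scene" or "side" or "wrist"; returns the picture (420x560x3 uint8, red, green, blue); there is no depth.
- robot.calibration(name): a dict with "intrinsics" (3x3 intrinsics, pixels), "D" ([k1, k2, p1, p2, k3] as OpenCV has them; the pictures are not rectified), "pose" (4x4, takes a point from camera to world coordinates). Camera axes: x right, y down, z forward; pixel columns grow to the right and rows downward; lengths in m; the calibration is good to about 2 mm. A picture is of the moment at which its call begins: read the wrist's pose just before it. calibration takes no time and is no camera call; for the wrist camera it gives the pose at the moment of the call.
- robot.hand_in(): hands the job in, once; it reports no verdict.
The state is a dict: "time": time; "qpos": joint angles; "qvel": joint speeds; "joint_efforts": joint torques, N m; "tool_pos": TCP position; "tool_rot": TCP orientation; "contact_force": force on the tool from outside, world axes, zero at the start; "torque": the same for the moment, N m; "opening": finger opening in m.
Only numpy, scipy, OpenCV 4.12 (cv2) and the standard library are available. Lean on these libraries where they do the work, as an engineer would, in place of code of your own. Each camera call takes 0.05 s, during which the arm holds its last target.

## Working session

There is one attempt and no reset: what is moved stays moved. The work goes in short steps, Python scripts to look and compute and a shell command to move; the robot and the scene stay as the last step left them, time stands still between calls to the robot, and variables do not carry over. Pictures are saved under pics/ and viewed, and the job is handed in when it is done.

```bash
ls; mkdir -p pics
python3 - <<'E'
from cell import robot
import cv2
print(robot.observe(), robot.hold_point_z)
for n in("scene","side","wrist"):
    c=robot.calibration(n);print(n,c)
    cv2.imwrite(f"pics/{n}0.png",robot.read_camera(n)[:,:,::-1])
E
```

```text
pics
{'time': 0.0, 'qpos': array([-1.40899367e+00,  3.42733024e-01,  1.52497036e+00, -2.01901621e-05,
        1.27539286e+00, -1.46006462e-01]), 'qvel': array([ 1.17022285e-04,  5.98762394e-04,  8.10999605e-05,  4.83157722e-05,
        8.80007195e-04, -2.87822357e-04]), 'joint_efforts': array([ 6.37539506e-05, -4.31239700e+01, -2.44218099e+01,  7.16726203e-02,
        5.60436677e-02, -1.22687366e-04]), 'tool_pos': array([ 0.15900943, -0.49993717,  0.2260559 ]), 'tool_rot': array([-1.57228672e+00,  1.99652384e-04, -2.83377779e+00]), 'contact_force': array([ 0.75483228, -0.93181256,  1.12657441]), 'torque': array([-0.00194406,  0.0035269 , -0.02479072]), 'opening': 0.09181990026504133} 0.0188
scene {'intrinsics': array([[432.46854601,   0.        , 275.74097865],
       [  0.        , 432.46854601, 206.01976887],
       [  0.        ,   0.        ,   1.        ]]), 'D': array([-0.02129887,  0.        ,  0.        ,  0.        ,  0.        ]), 'pose': array([[-0.08464369,  0.66343377, -0.74343196,  1.36417469],
       [ 0.99625372,  0.06961708, -0.05130297,  0.07316321],
       [ 0.0177
[... 506 characters left out ...]
5, -0.72422977, -0.68953994,  1.12687532],
       [ 0.        ,  0.        ,  0.        ,  1.        ]])}
wrist {'intrinsics': array([[320.70678712,   0.        , 284.54456263],
       [  0.        , 320.70678712, 206.57449342],
       [  0.        ,   0.        ,   1.        ]]), 'D': array([0.0090305, 0.       , 0.       , 0.       , 0.       ]), 'pose': array([[ 3.03696717e-01, -9.15707195e-01, -2.63151359e-01,
         2.29803059e-01],
       [-9.52768726e-01, -2.91953613e-01, -8.36351751e-02,
        -4.78703810e-01],
       [-2.42658403e-04,  2.76122113e-01, -9.61122531e-01,
         3.84009414e-01],
       [ 0.00000000e+00,  0.00000000e+00,  0.00000000e+00,
         1.00000000e+00]])}
```

View pics/scene0.png

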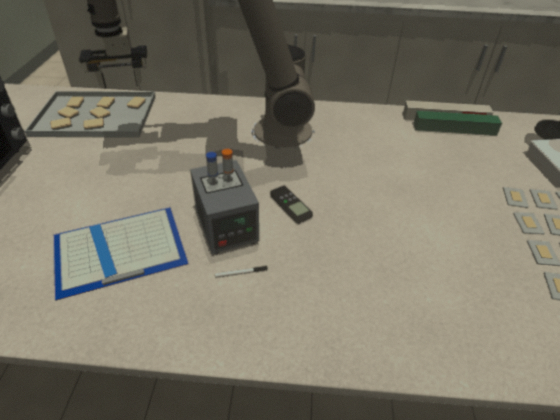

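View pics/side0.png

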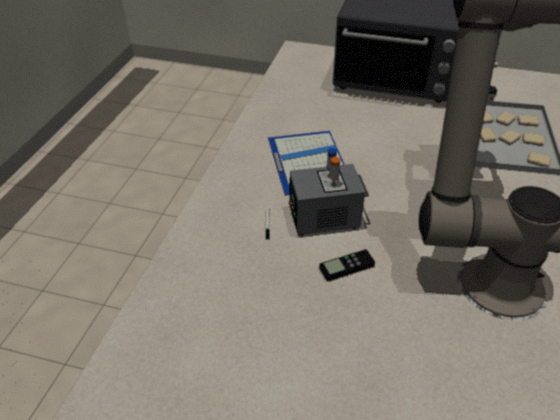

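View pics/wrist0.png

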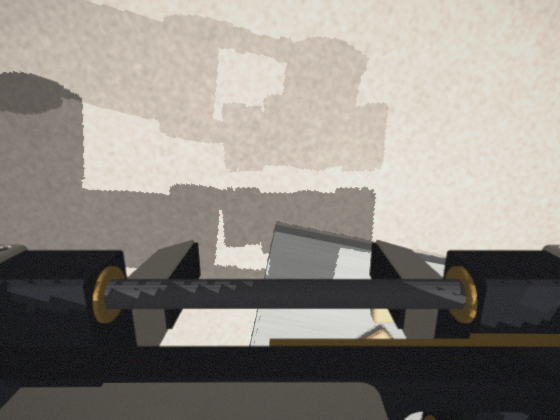

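The scene view shows the calibrator near (225,205), with the blue cap at (212,157) and the orange at (228,153). In the side view, blue is at (332,153) and orange at (336,160). I'll zoom in.

Run:
```python
import cv2,numpy as np
a=cv2.imread("pics/scene0.png")[135:255,180:270]; b=cv2.imread("pics/side0.png")[140:240,280:380]
cv2.imwrite("pics/z.png",np.hstack([cv2.resize(a,(420,560),interpolation=cv2.INTER_CUBIC),]))
cv2.imwrite("pics/z2.png",cv2.resize(b,(600,600),interpolation=cv2.INTER_CUBIC))
```

```text
(no output)
```

View pics/z.png

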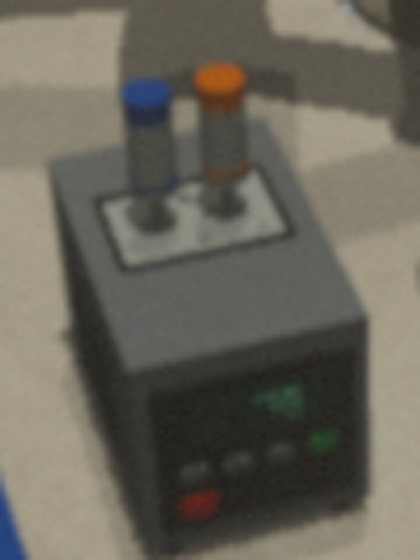

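View pics/z2.png

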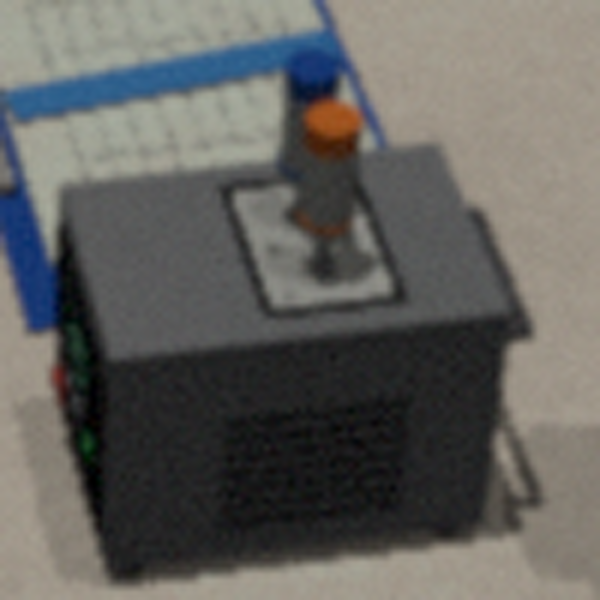

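```bash
cat > h.py <<'E'
import numpy as np,cv2
def proj(c,P):
    T=np.linalg.inv(c["pose"]);r,_=cv2.Rodrigues(T[:3,:3])
    return cv2.projectPoints(np.array(P,float),r,T[:3,3],c["intrinsics"],c["D"])[0][:,0]
def ray(c,uv,z):
    p=cv2.undistortPoints(np.array([[uv]],float),c["intrinsics"],c["D"])[0,0]
    d=c["pose"][:3,:3]@[p[0],p[1],1];o=c["pose"][:3,3];return o+d*(z-o[2])/d[2]
E
python3 - <<'E'
from cell import robot
from h import *
from scipy.optimize import least_squares
M=np.array([[.11,-.065,.15],[.11,.065,.15],[-.08,.065,.15],[-.08,-.065,.15],[0,-.02,.24],[0,.02,.24]])
sc=np.array([[127,372],[365,320],[262,122],[50,160],[147,91],[219,74]])/4.6667+[180-.4,135-.4]
si=np.array([[65,188],[110,360],[515,318],[440,150],[314,67],[333,118]])[[0,1,2,3,4,5]]/6+[280-.4,140-.4]
C={n:robot.calibration(n) for n in("scene","side")}
def W(p):
    c,s=np.cos(p[2]),np.sin(p[2]);R=np.array([[c,-s,0],[s,c,0],[0,0,1]]);return M@R.T+[p[0],p[1],0]
f=lambda p:np.r_[(proj(C["scene"],W(p))-sc).ravel(),(proj(C["side"],W(p))-si).ravel()]
r=least_squares(f,[.4,-.05,0],loss='soft_l1');print(r.x,np.degrees(r.x[2]));print(f(r.x).reshape(-1,2).round(1))
W_=W(r.x);print(W_[4:])
for n,q in(("scene",sc),("side",si)):
    print(n,[ray(C[n],u,.24)[:2].round(4) for u in q[4:]])
E
```

```text
[ 0.5014465  -0.12901924  0.4356405 ] 24.960362269262088
[[-0.2  0. ]
 [ 0.8 -0.6]
 [ 1.1 -1.3]
 [-0.2 -0.2]
 [-0.1  0.1]
 [ 0.3  0.7]
 [-0.8 -0.8]
 [-0.1 -0.1]
 [-0.3 -0.5]
 [ 0.2 -1. ]
 [ 0.1 -0.3]
 [ 0.3 -0. ]]
[[ 0.50988633 -0.14715123  0.24      ]
 [ 0.49300668 -0.11088724  0.24      ]]
scene [array([ 0.5096, -0.1469]), array([ 0.4901, -0.1122])]
side [array([ 0.5099, -0.1458]), array([ 0.4938, -0.1105])]
```

The calibrator is at (0.501, -0.129) with a yaw of about 25°. Blue stands in well_right, near (0.510, -0.147). I'll raise the tool and move over there.

```bash
python3 -m crank '{"xyz":[[0,-2.5,0],[0,-2.5,0],[0,-2.5,0],[-2.6,0,-1.35],[-2.6,0,-1.35],[-2.6,0,-1.35],[-2.6,0,-1.35],[-2.6,0,-1.35],[-2.6,0,-1.35],[-2.6,0,-1.35],[-2.6,0,-1.35],[-2.6,0,-1.35],[-2.6,0,-1.35],[-2.6,0,-1.35],[-2.6,0,-1.35],[-2.6,0,-1.35],[-2.6,0,-1.35],[-2.6,0,-1.35],[-2.6,0,-1.35],[-2.6,0,-1.35]],"roll":[0,0,0,0,0,0,0,0,0,0,0,0,0,0,0,0,0,0,0,0]}' -1 10 
python3 -m crank '{"xyz":[[0,0,0],[0,0,0],[0,0,0],[0,0,0],[0,0,0],[0,0,0],[0,0,0],[0,0,0],[0,0,0],[0,0,0],[0,0,0],[0,0,0],[0,0,0],[0,0,0],[0,0,0]],"roll":[-7,-7,-7,-7,-7,-7,-7,-7,-7,-7,-7,-7,-7,-6.4,0]}'
python3 - <<'E'
from cell import robot
import cv2,numpy as np
np.set_printoptions(precision=4,suppress=True)
from h import *
o=robot.observe();print(o["time"],o["tool_pos"],o["tool_rot"],o["qpos"],o["contact_force"])
c=robot.calibration("wrist");cv2.imwrite("pics/w1.png",robot.read_camera("wrist")[:,:,::-1]);np.save("c1.npy",c["pose"])
cv2.imwrite("pics/s1.png",cv2.resize(robot.read_camera("side")[100:240,240:420,::-1],None,fx=4,fy=4))
print(proj(c,[[.51,-.147,.24],[.493,-.111,.24]]))
E
```

```text
time: 2.15
tool_pos: [0.5114, -0.1467, 0.3014]
tool_rot: [-1.571, -0.0, -2.834]
contact_force: [-0.1, -0.5, -0.8]
opening: 0.0918
time: 3.65
tool_pos: [0.5106, -0.1477, 0.3014]
tool_rot: [-1.571, 0.0, -1.133]
contact_force: [0.5, -0.5, -0.3]
opening: 0.0919
3.65 [ 0.5106 -0.1477  0.3014] [-1.5713  0.0004 -1.1329] [-0.4257  0.3082  1.3669 -0.0001  1.4672 -0.8635] [ 0.497  -0.4726 -0.3203]
[[285.0701 219.2121]
 [284.9507 164.0167]]
```

View pics/w1.png

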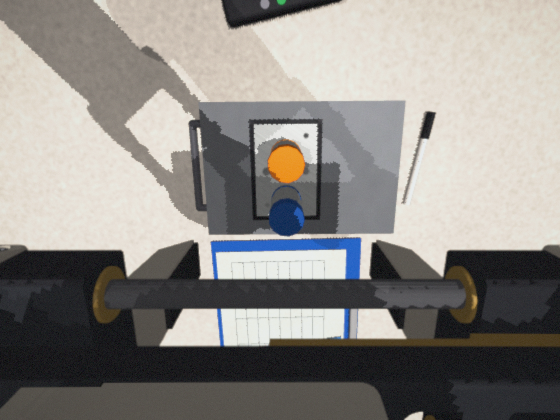

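View pics/s1.png

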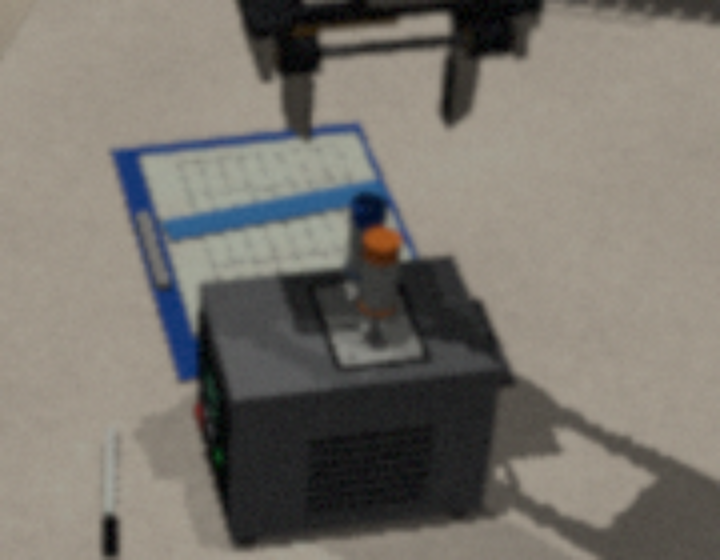

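The wrist view shows the blue cap at about (287,217) and the orange at (286,163), and the housing lies square to the tool. I'll refine with colour blobs.

Run:
```python
from cell import robot
from h import *
np.set_printoptions(precision=4,suppress=True)
im=cv2.imread("pics/w1.png");c=robot.calibration("wrist");c["pose"]=np.load("c1.npy")
h=cv2.cvtColor(im,cv2.COLOR_BGR2HSV)
roi=np.zeros(im.shape[:2],np.uint8);roi[140:236,260:312]=1
P=[]
for n,(a,b) in dict(blue=(100,130),orange=(5,25)).items():
    m=((h[...,0]>=a)&(h[...,0]<=b)&(h[...,1]>110)).astype(np.uint8)*roi
    N,l,s,ce=cv2.connectedComponentsWithStats(m);i=1+s[1:,4].argmax();print(n,s[i],ce[i])
    cnt=cv2.findContours((l==i).astype(np.uint8),0,1)[0][0];print(cv2.minEnclosingCircle(cnt))
    u=s[i,0]+s[i,2]/2-.5
    # top disc: lateral centre, upper disc edge radius
    P.append((u,s[i,1],s[i,1]+s[i,3]-1))
R=np.array([[0,0,0]])
t=np.linspace(0,2*np.pi,60)
def pred(x,y):
    q=np.r_[[proj(c,np.c_[x+.013*np.cos(t),y+.013*np.sin(t),0*t+z]) for z in(.24,.225)]].reshape(-1,2);return q.min(0),q.max(0)
print("pred blue",pred(.51,-.147),"or",pred(.493,-.111))
x,y,_=robot.observe()["tool_pos"]
cv2.imwrite("pics/w1z.png",cv2.resize(im[90:245,190:415],None,fx=3.5,fy=3.5,interpolation=cv2.INTER_CUBIC))
```

```text
blue [ 269  199   37   37 1045] [286.245  216.9043]
((286.3415222167969, 216.9107208251953), 18.690345764160156)
orange [ 268  144   37   40 1144] [285.8121 163.3252]
((285.893310546875, 163.43316650390625), 19.680025100708008)
pred blue (array([267.0294, 196.5632]), array([303.1292, 236.0997])) or (array([266.0027, 142.861 ]), array([303.9166, 182.6268]))
```

View pics/w1z.png

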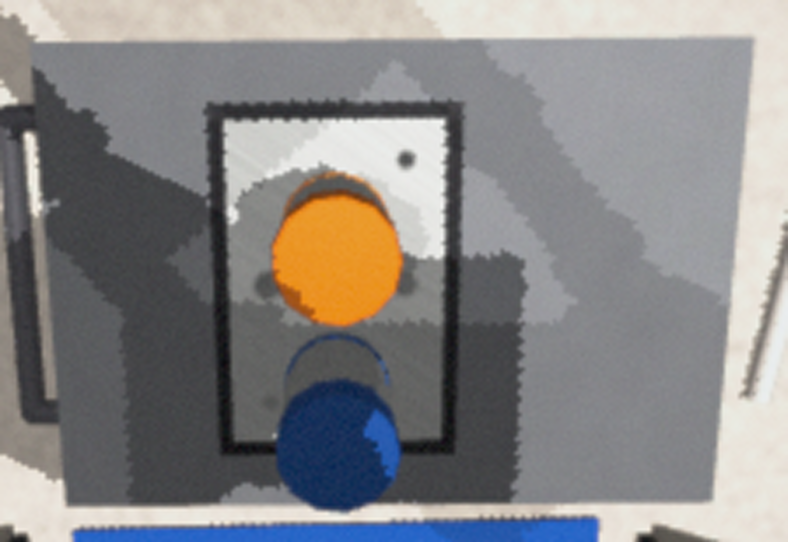

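Run:
```python
from cell import robot
from h import *
from scipy.spatial.transform import Rotation as Ro
from scipy.optimize import least_squares
np.set_printoptions(precision=4,suppress=True)
c=robot.calibration("wrist");o=robot.observe();R=Ro.from_euler('xyz',o["tool_rot"]).as_matrix();p=o["tool_pos"]
print(R)
for x in(-.0095,.0095):
    print(proj(c,[p+R@[x,0,s] for s in(-.046,.046)]),proj(c,[p+R@[x,-.019,s] for s in(-.046,.046)]))
M=np.array([[.11,-.065,.15],[.11,.065,.15],[-.08,.065,.15],[-.08,-.065,.15]])
q=np.array([[712,502],[753,39],[34,44],[67,505]])/3.5+[189.6,89.6]
def W(v,M=M):
    a,b=np.cos(v[2]),np.sin(v[2]);return M@np.array([[a,-b,0],[b,a,0],[0,0,1]]).T+[v[0],v[1],0]
f=lambda v:(proj(c,W(v))-q).ravel()
r=least_squares(f,[.5,-.13,.436]);print(r.x,np.degrees(r.x[2]),r.fun)
print("wells",W(r.x,np.array([[0,-.02,.15],[0,.02,.15]])))
# cap silhouette fits
t=np.linspace(0,2*np.pi,60)
for obs in((268.5,198.5,305.5),(267.5,143.5,304.5)):
    def g(v):
        k=proj(c,np.c_[v[0]+.013*np.cos(t),v[1]+.013*np.sin(t),0*t+.24]);return [k[:,0].min()+k[:,0].max()-obs[0]-obs[2],]
    # lateral offset from tcp along tool z
    l=least_squares(lambda s:g(r.x[:2]*0+W(r.x,np.array([[0,-.02 if obs[1]>150 else .02,0]]))[0,:2]+R[:2,2]*s[0]),[0]).x
    print("lateral corr along tool z vs housing fit",l)
```

```text
[[ 0.4205 -0.0004  0.9073]
 [-0.9073  0.0001  0.4205]
 [-0.0003 -1.     -0.0003]]
[[198.5739 240.159 ]
 [372.8563 240.3219]] [[188.1414 255.3962]
 [383.5276 255.583 ]]
[[201.1158 272.7044]
 [370.191  272.8697]] [[191.3196 291.2504]
 [380.2036 291.4401]]
[ 0.5029 -0.1295  0.4407] 25.2497702809878 [ 0.2235  0.6085  1.1013 -0.3887 -1.0675 -0.435  -0.2681  0.7117]
wells [[ 0.5114 -0.1475  0.15  ]
 [ 0.4943 -0.1114  0.15  ]]
lateral corr along tool z vs housing fit [0.0004]
lateral corr along tool z vs housing fit [-0.0001]
```

```bash
python3 -m crank '{"xyz":[[0,0,0.12],[0,1,0],[0,1,0],[0,1,0],[0,1,0],[0,1,0],[0,1,0],[0,1,0],[0,1,0],[0,1,0],[0,1,0],[0,1,0],[0,0.3,0],[0,0,0],[0,0,0]],"roll":[0,0,0,0,0,0,0,0,0,0,0,0,0,0,0]}' -1 10
python3 - <<'E'
from cell import robot
from h import *
cv2.imwrite("pics/w2.png",robot.read_camera("wrist")[:,:,::-1])
a=robot.read_camera("side")[100:240,240:420,::-1];b=robot.read_camera("scene")[100:260,150:300,::-1]
cv2.imwrite("pics/s2.png",np.hstack([cv2.resize(a,(420,327),interpolation=2),cv2.resize(b,(306,327),interpolation=2)]))
E
```

```text
time: 5.25
tool_pos: [0.5121, -0.1473, 0.189]
tool_rot: [-1.57, -0.001, -1.134]
contact_force: [-0.1, -0.4, 0.3]
opening: 0.0915
```

View pics/w2.png

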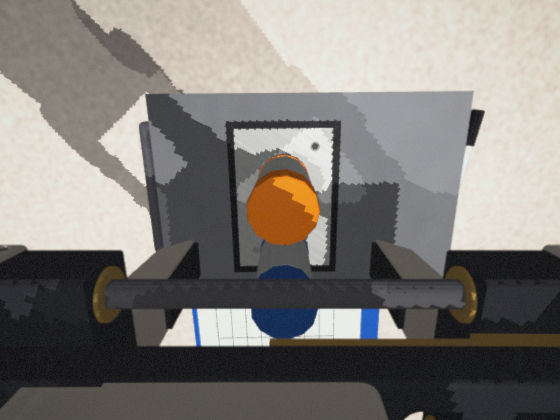

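View pics/s2.png

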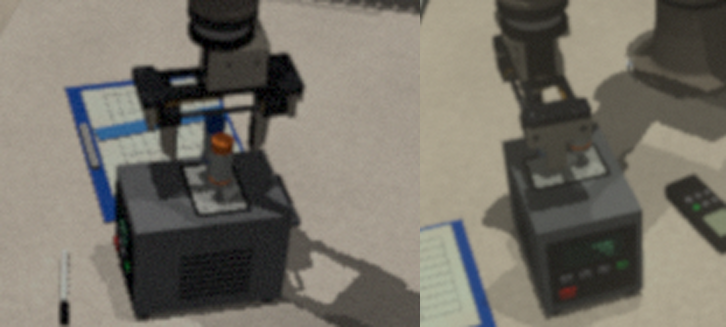

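The wrist view shows the blue head between the open fingers, its cap at about x 251–317, and orange clear at (283,208). I'll check the centring.

Run:
```python
from cell import robot
from h import *
from scipy.spatial.transform import Rotation as Ro
np.set_printoptions(precision=4,suppress=True)
c=robot.calibration("wrist");o=robot.observe();p=o["tool_pos"];R=Ro.from_euler('xyz',o["tool_rot"]).as_matrix();print(p,o["tool_rot"])
im=cv2.imread("pics/w2.png");h=cv2.cvtColor(im,cv2.COLOR_BGR2HSV)
m=((h[...,0]>=100)&(h[...,0]<=130)&(h[...,1]>110))
m[:,:235]=0;m[:,335:]=0
for v in range(308,336,4):
    x=np.where(m[v])[0];print(v,x.min(),x.max(),(x.min()+x.max())/2) if len(x) else 0
t=np.linspace(0,2*np.pi,200)
for s in(-.001,0,.001):
    ce=p+R[:,2]*s
    k=proj(c,np.c_[ce[0]+.013*np.cos(t),ce[1]+.013*np.sin(t),0*t+.24]);print(s,k.min(0),k.max(0),(k.min(0)+k.max(0))/2)
```

```text
[ 0.5121 -0.1473  0.1892] [-1.5701 -0.0009 -1.1338]
312 252 315 283.5
316 252 314 283.0
320 255 313 284.0
324 257 311 284.0
328 260 307 283.5
332 265 303 284.0
-0.001 [249.6533 283.0855] [317.4065 342.0536] [283.5299 312.5696]
0 [252.2621 283.0873] [320.0147 342.0552] [286.1384 312.5712]
0.001 [254.8685 283.0891] [322.6229 342.0569] [288.7457 312.573 ]
```

```bash
python3 -m crank '{"xyz":[[0,0,-0.08],[0,0,0],[0,0,0],[0,0,0],[0,0,0],[0,0,0],[0,0,0],[0,0,0]],"roll":[0,0,0,0,0,0,0,0]}' 0.34 10
python3 -m crank '{"xyz":[[0,0,0],[0,0,0],[0,0,0],[0,0,0],[0,0,0],[0,0,0],[0,0,0],[0,0,0]],"roll":[0,0,0,0,0,0,0,0]}' 1 12
python3 - <<'E'
from cell import robot
import cv2
o=robot.observe();print(o)
cv2.imwrite("pics/w3.png",robot.read_camera("wrist")[:,:,::-1])
E
```

```text
time: 6.2
tool_pos: [0.5111, -0.1475, 0.1887]
tool_rot: [-1.571, -0.0, -1.134]
contact_force: [0.0, 0.1, -0.9]
opening: 0.0328
time: 7.0
tool_pos: [0.5111, -0.1476, 0.1887]
tool_rot: [-1.571, -0.0, -1.134]
contact_force: [-0.0, 1.4, -0.5]
opening: 0.0257
{'time': 7.0, 'qpos': array([-4.25095572e-01,  3.88154630e-01,  1.56467218e+00, -1.07992627e-04,
        1.18874573e+00, -8.62002253e-01]), 'qvel': array([ 0.00111038, -0.00125197, -0.0004226 ,  0.0023585 , -0.00094657,
        0.00018083]), 'joint_efforts': array([-1.31400819e-01, -4.45392466e+01, -2.33191448e+01, -2.13439856e-02,
        1.36632845e-01, -4.60669453e-04]), 'tool_pos': array([ 0.51112912, -0.14755833,  0.18869761]), 'tool_rot': array([-1.57085931e+00, -8.04974588e-05, -1.13384938e+00]), 'contact_force': array([-0.0277843 ,  1.4326658 , -0.46466861]), 'torque': array([-0.00331533, -0.14186175,  0.01248294]), 'opening': 0.025694976651966274}
```

View pics/w3.png

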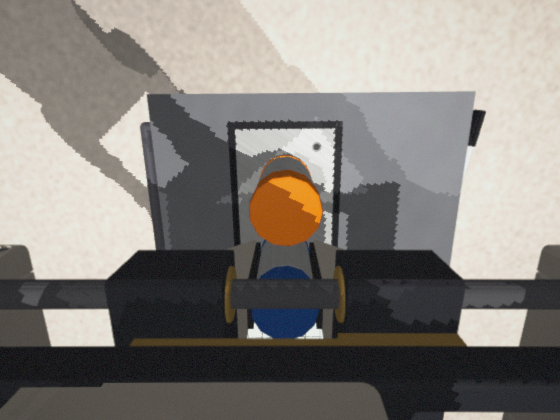

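The head is gripped at 25.7 mm with almost no side load. Next I'll draw it up 20 mm.

```bash
python3 -m crank '{"xyz":[[0,0,0],[0,0,0],[0,-0.2,0],[0,-0.2,0],[0,-0.2,0],[0,-0.2,0],[0,-0.2,0],[0,-0.2,0],[0,-0.2,0],[0,-0.2,0],[0,-0.2,0],[0,-0.2,0],[0,0,0],[0,0,0],[0,0,0]],"roll":[0,0,0,0,0,0,0,0,0,0,0,0,0,0,0]}' 1 18
python3 - <<'E'
from cell import robot
from h import *
o=robot.observe();print(o["tool_pos"],o["contact_force"],o["torque"],o["opening"])
cv2.imwrite("pics/w4.png",robot.read_camera("wrist")[:,:,::-1])
a=robot.read_camera("side")[120:220,280:380,::-1];b=robot.read_camera("scene")[120:220,170:270,::-1]
cv2.imwrite("pics/s4.png",np.hstack([cv2.resize(a,(400,400),interpolation=2),cv2.resize(b,(400,400),interpolation=2)]))
E
```

```text
time: 8.55
tool_pos: [0.5111, -0.1475, 0.2087]
tool_rot: [-1.571, -0.0, -1.134]
contact_force: [0.9, -0.6, -1.1]
opening: 0.0256
[ 0.51110269 -0.1475485   0.20865688] [ 0.85623717 -0.60276271 -1.08889995] [ 0.07434578 -0.14214473  0.07372981] 0.02556994156338386
```

View pics/w4.png

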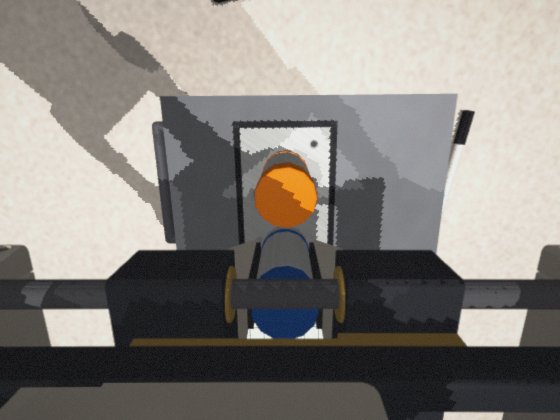

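View pics/s4.png

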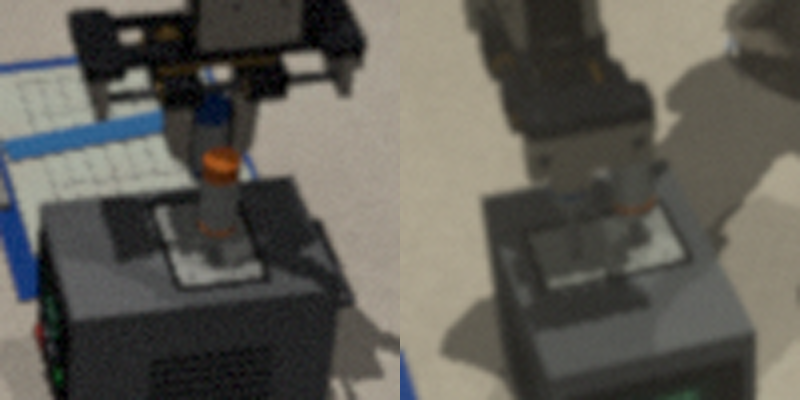

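Blue rose with the gripper: its cap sits at the same spot in the wrist view, and the side view shows it above orange. The forces are near its weight only. I'll hold for 2 s.

```bash
python3 -m crank '{"xyz":[[0,0,0],[0,0,0],[0,0,0],[0,0,0],[0,0,0],[0,0,0],[0,0,0],[0,0,0],[0,0,0],[0,0,0],[0,0,0],[0,0,0],[0,0,0],[0,0,0],[0,0,0],[0,0,0],[0,0,0],[0,0,0],[0,0,0],[0,0,0]],"roll":[0,0,0,0,0,0,0,0,0,0,0,0,0,0,0,0,0,0,0,0]}'
python3 -m crank '{"xyz":[[0,-0.2,0],[0,-0.2,0],[0,-0.2,0],[0,-0.2,0],[0,-0.2,0],[0,-0.2,0],[0,-0.2,0],[0,-0.2,0],[0,-0.2,0],[0,-0.2,0],[0,0,0],[0,0,0],[0,0,0],[0,0,0],[0,0,0]],"roll":[0,0,0,0,0,0,0,0,0,0,0,0,0,0,0]}'
python3 - <<'E'
from cell import robot
from h import *
F=[]
for i in range(6):
    b=robot.read_camera("scene") if i%2 else robot.read_camera("side");o=robot.observe();F.append(np.r_[o["contact_force"],o["torque"]])
    if i==4:a=b
print(o["tool_pos"],np.mean(F,0).round(2),o["opening"],o["time"])
cv2.imwrite("pics/w5.png",robot.read_camera("wrist")[:,:,::-1])
a=a[120:220,280:380,::-1];b=b[120:220,170:270,::-1]
cv2.imwrite("pics/s5.png",np.hstack([cv2.resize(a,(400,400),interpolation=2),cv2.resize(b,(400,400),interpolation=2)]))
E
```

```text
time: 10.7
tool_pos: [0.5111, -0.1475, 0.2087]
tool_rot: [-1.571, -0.0, -1.134]
contact_force: [-0.3, 0.2, -1.5]
opening: 0.0257
time: 12.2
tool_pos: [0.5111, -0.1475, 0.2286]
tool_rot: [-1.571, 0.0, -1.134]
contact_force: [0.1, -0.3, -0.3]
opening: 0.0257
[ 0.51113536 -0.14755334  0.22872213] [-0.15 -0.14 -1.51  0.02 -0.13 -0.  ] 0.025615559956404466 12.5
```

View pics/w5.png

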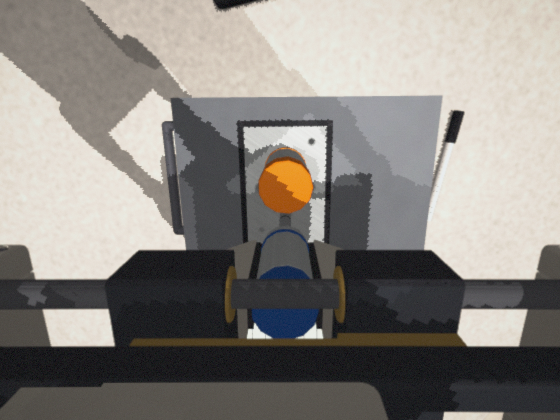

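View pics/s5.png

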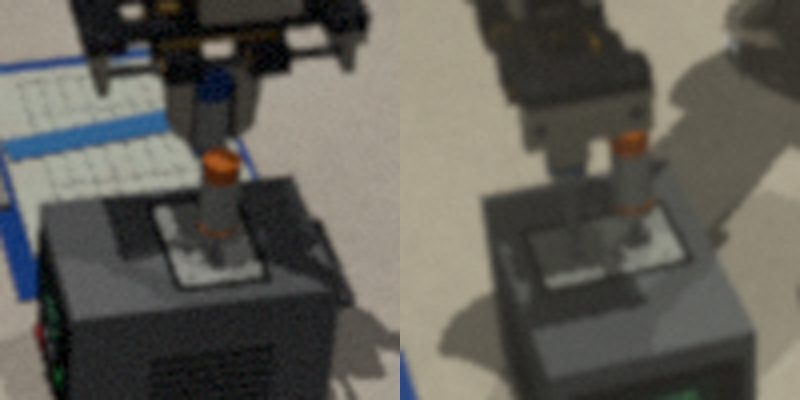

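The tool has risen 40.0 mm. The logger hasn't slipped, mean side force is about 0.2 N, and the vertical force matches its weight. Orange is still seated and the bystanders are where they were.

```bash
python3 -c "
from cell import robot
print(robot.hand_in())"
```

```text
the job is handed in; nothing more can be done
None
```

I gripped the blue logger's head across the calibrator's x at 18 N and drew it straight up 20 mm. After holding it still there for about 2.5 s, I drew it up to 40 mm and handed the job in at 12.5 s with the logger still held.

**Last checks:**
- **Height:** the tool rose 40.0 mm from the grip pose. The blue cap stayed at the same spot in the wrist view, so I saw no slip. I inferred the logger's height from this, because the pictures were too coarse to read the ring at the well mouth.
- **Forces:** the mean side force was about 0.2 N and the vertical about 1.5 N, which fits the logger's weight, so nothing suggests it is wedged. A steady moment of about 0.13 N m has been there since the grip closed. I did not trace its cause.
- **Surroundings:** the orange logger looked still seated in its well. The pen, clipboard and meter were not touched, though I did not measure their positions again.
- **Disagreement:** the two wrist-camera estimates of the blue cap's centre differed by about 0.6 mm along the jaw direction. I gripped at the position that matched the well centre.

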